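# Load the tins and level the setting board

### The job

Set the two small round tins standing in front of the levelling board into its two empty wells, one in each, upright and flat on the floor of the well. After that, turn the star-headed levelling screw until the bubble of the spirit level lying on the board stands between its two lines. Then press the level down on the board with about 10 N and finish like that, still pressing with the bubble between its lines, so that I can tighten the lock nut; leave the level where it lies, and do not disturb the square jar and the cork block.

Things in the scene. Friction and masses are not known exactly. Their poses are not given: they have to be found in the camera images.
- tin_a_mid (a point): One of two equal loose round metal tins with a little medium in them, 50 mm in diameter, 21 mm tall, 0.05 kg. The point lies on its axis, half-way up; z is the tin's axis.
- tin_b_mid (a point): The other loose tin, as tin_a.
- well0 (a point): Centre of the floor of an empty round well in the board, the middle one of a row of three, 64 mm apart: 54 mm in diameter, 6 mm deep (the board's top is 6 mm above this point), z up. Either tin may go into either well. The third well, next to the screw, already holds a fixed tin. The spirit level runs along the row on the robot's side, 55 mm from the wells' centres.
- well1 (a point): Centre of the floor of the other empty well, at the end of the row away from the screw; as well0.
- board_top (a point): On the top of the plywood levelling board (140 x 262 x 18 mm, top about 44 mm above the bench), where the spirit level lies. Its y runs along the board to the screw end, x away from the robot, z up. The board turns about two feet at the end away from the screw. On its rubber feet the whole board sinks evenly under a push, 1 mm for every 4 N, 6 mm at most.
- screw_grip (a point): Levelling screw: star-shaped black grip, 43 mm across, 24 mm tall, on an upright rod at the end of the board. The point is on its axis, half-way up the grip, 57 mm above the board's top. It turns about the vertical (friction about 0.1 N m), stays where left, and does not rise or sink. Clockwise seen from above raises this end of the board, 2.4 mm a radian. Stops 1.9 rad either side of level.
- level_mid (a point): Spirit level, 180 x 28 x 36 mm, 0.18 kg, aluminium, loose on the board along its length, on the robot's side. The point is the middle of its length and width, half-way up; y runs along it towards the screw. The glass tube, 62 mm long, is in the middle of its top; the flat tops of the two solid end parts (18 mm above the point) lie 35 to 90 mm either side of the middle: press there.
- bubble_mid (a point): Middle of the pale bubble (16 mm long) in the level's glass tube. Its offset from level_mid along the level's y is the reading. Two black lines stand 11 mm either side of the middle: between them is within 3 mm. At the start it stands 6 to 15 mm off, away from the screw (that end is too low). It moves about 13 mm towards the screw per radian clockwise, and needs about 0.5 s to come to rest.
- jar_mid (a point): Square glass jar with a black lid, 79 x 79 x 114 mm, to be left alone. The point lies half-way up.
- block_mid (a point): Cork sanding block, 40 x 70 x 24 mm, to be left alone. The point lies half-way up.
Things that resemble listed ones, but are neither listed nor needed, are in the scene too. What is shaped like the part that bears tin_a_mid but green is not meant. What is shaped like the part that bears tin_b_mid but orange is not meant.

How it is judged:
By the outcome, as a careful person would: the job done as asked, in the order asked, and still so for the second after the job is handed in, while the arm keeps its last pose, push and grip.
It also fails if it takes over 61 s, if anything falls off the work surface, if the arm or the gripper's body presses on something with over 40 N, if the wrist force passes 120 N, or if a joint passes its speed limit or range.

### The arm

A 6-joint arm with a two-finger parallel gripper is mounted at the origin on a cart in front of the work surface, level with it; the furniture and walls round the work are solid. World frame = base frame: x ahead of the robot, y to its left, z up, the work surface at z = 0. Lengths are in m, angles in rad, forces in N, time in s.
With the tool pointing down it reaches from about 0.3 to 0.875 m from the base axis. Payload 6.4 kg.
Tool frame: the origin (TCP) lies midway between the tips of the shut fingers; the grasp point (between the pads) lies 19 mm behind it; x points along the fingers, y is the direction in which the jaws open and shut, and the axes are right-handed (so a half turn about x gives the same grasp; the last joint's range is limited). The gripper opens to 85 mm and grips with 20 to 120 N. Pads are 22 mm wide; open, the fingers measure 114 mm over their backs; the gripper's body (76 mm by 85 mm) begins 54 mm behind the grasp point. The pads swing forward as they close: fully open they stand 13 mm farther back than shut.
Start: joints at [-1.444, 0.181, 1.607, -0, 1.354, -0.206], TCP at [0.188, -0.543, 0.231] pointing down, gripper open.
Joint ranges: [-2.99, 2.99], [-0.89, 2.07], [0.3, 2.58], [-1.14, 4.28], [0, 2.63], [-3.12, 3.12]. Speed limits (rad/s): [2.57, 2.57, 3.01, 3.14, 3.14, 3.14].

### API

Orientations are given as a unit quaternion [w, x, y, z].
In Python, from bench import ctrl gives the robot as it stands.
- The arm moves only by the tool step_arm, never from a script. Its argument "motion" is a list of rows, each a list of 7 numbers: the shift along the tool's x, y, z in mm, then the turn, a rotation vector about the tool's x, y, z in degrees, then the closure in counts, from 0 (fully open) to 255 (shut). In form: [[tx, ty, tz, rx, ry, rz, hand], ...]. A call has 1 to 10 rows; each row is the pose to reach, as a shift and turn from the pose commanded when the call began, along the tool's axes at that moment; what a row does not reach only later rows make up. A row lasts 1/8 s, in which the tool goes at most 62.5 mm and 10.7 degrees, less where a joint would pass 70% of its speed; a pose out of reach is approached as far as the arm can. A call with a gripper value outside its range is refused whole. The fingers move at their own pace and stop on an object; the grip force is fixed at half the most. Time passes only in rows, so rows that repeat a pose let the fingers close. It gives the time, the measured TCP pose, the force and the opening at its end, in the units of the state.
- ctrl.get_obs(): the state, without advancing time (a new reading comes with each control period).
- ctrl.camera(name): name is "side" or "top" or "wrist"; returns (picture, depth): 384x512x3 uint8, red, green, blue; 384x512 float32, m along the optical axis (not along the pixel's ray), 0 where there is no reading.
- ctrl.camera_info(name): a dict with "fx", "fy", "cx", "cy" (pixels), "dist_coeffs" ([k1, k2, p1, p2, k3] as OpenCV has them; the pictures are not rectified), "T" (4x4, takes a point from camera to world coordinates); the wrist camera has in their place "hand_eye" (4x4, takes a point from camera to tool coordinates, whose origin is the TCP and whose axes are the tool frame's). Camera axes: x right, y down, z forward; pixel columns grow to the right and rows downward; lengths in m; the calibration is good to about 2 mm. A picture is of the moment at which its call begins: read the wrist's pose just before it. camera_info takes no time and is no camera call.
- ctrl.hand_in(): hands the job in, once; it reports no verdict.
The state is a dict: "time_s": time; "q": joint angles; "dq": joint speeds; "joint_efforts": joint torques, N m; "eef_pos": TCP position; "eef_rot": TCP orientation; "wrist_force": force on the tool from outside, world axes, zero at the start; "torque": the same for the moment, N m; "opening": opening from 0.0 (shut) to 1.0 (fully open).
Only numpy, scipy, OpenCV 4.12 (cv2) and the standard library are available. Lean on these libraries where they do the work, as an engineer would, in place of code of your own. Each camera call takes 0.05 s, during which the arm holds its last target. There are 200 camera calls.

## Working session

There is one attempt and no reset: what is moved stays moved. The work goes in short steps, Python scripts to look and compute and a tool call to move; the robot and the scene stay as the last step left them, time stands still between calls to the robot, and variables do not carry over. Pictures are saved under pics/ and viewed, about 8 in all and at most 12, crops included, and the job is handed in when it is done.

Besides the shell and the picture viewer there is one more tool, called after ">>>" as a command line: name --pt "numbers of a row" for each row, then --argument value for the rest. step_arm: Moves the arm, as the interface text tells. Its arguments: {"type":"object","properties":{"motion":{"type":"array","items":{"type":"array","items":{"type":"number"}}}},"required":["motion"]}

```bash
mkdir -p pics; ls; python3 - <<'E'
from bench import ctrl
import cv2, numpy as np
o=ctrl.get_obs(); print({k:np.round(v,3).tolist() for k,v in o.items()})
ims=[]
for n in ("top","side"):
    p,d=ctrl.camera(n); np.savez(f"{n}0.npz",p=p,d=d)
    i=ctrl.camera_info(n); print(n,{k:np.round(v,4).tolist() for k,v in i.items()})
    cv2.imwrite(f"pics/{n}0.png",cv2.resize(p[...,::-1],(768,576)))
i=ctrl.camera_info("wrist");print({k:np.round(v,4).tolist() for k,v in i.items()})
E
```

```text
pics
{'time_s': 0.0, 'q': [-1.444, 0.182, 1.608, -0.0, 1.354, -0.206], 'dq': [0.001, 0.001, 0.0, 0.001, 0.001, 0.0], 'joint_efforts': [-0.001, -44.488, -35.134, -0.0, 0.009, 0.0], 'eef_pos': [0.188, -0.543, 0.23], 'eef_rot': [0.117, 0.697, 0.118, -0.697], 'wrist_force': [-0.263, -0.087, -0.549], 'torque': [0.023, -0.022, -0.006], 'opening': 1.003}
top {'fx': 365.9405, 'fy': 365.9405, 'cx': 260.6822, 'cy': 194.4633, 'dist_coeffs': [-0.1008, 0.0, 0.0, 0.0, 0.0], 'T': [[0.0268, -0.996, 0.0855, 0.4109], [-0.9996, -0.0262, 0.008, -0.4425], [-0.0057, -0.0857, -0.9963, 0.9487], [0.0, 0.0, 0.0, 1.0]]}
side {'fx': 402.8759, 'fy': 402.8759, 'cx': 257.3752, 'cy': 183.9234, 'dist_coeffs': [-0.0905, 0.0, 0.0, 0.0, 0.0], 'T': [[0.9759, -0.1052, 0.1912, 0.2878], [-0.2181, -0.4451, 0.8685, -1.3155], [-0.0063, -0.8893, -0.4573, 0.544], [0.0, 0.0, 0.0, 1.0]]}
{'fx': 304.7371, 'fy': 304.7371, 'cx': 251.8465, 'cy': 190.4089, 'dist_coeffs': [-0.0499, 0.0, 0.0, 0.0, 0.0], 'hand_eye': [[-0.0001, -0.2672, 0.9637, -0.1417], [1.0, 0.0006, 0.0002, -0.0005], [-0.0006, 0.9637, 0.2672, -0.0682], [0.0, 0.0, 0.0, 1.0]]}
```

View pics/top0.png

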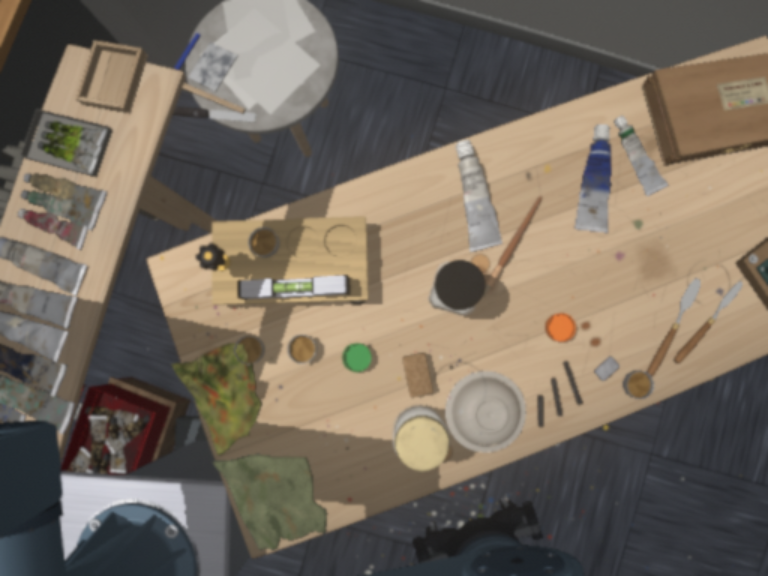

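View pics/side0.png

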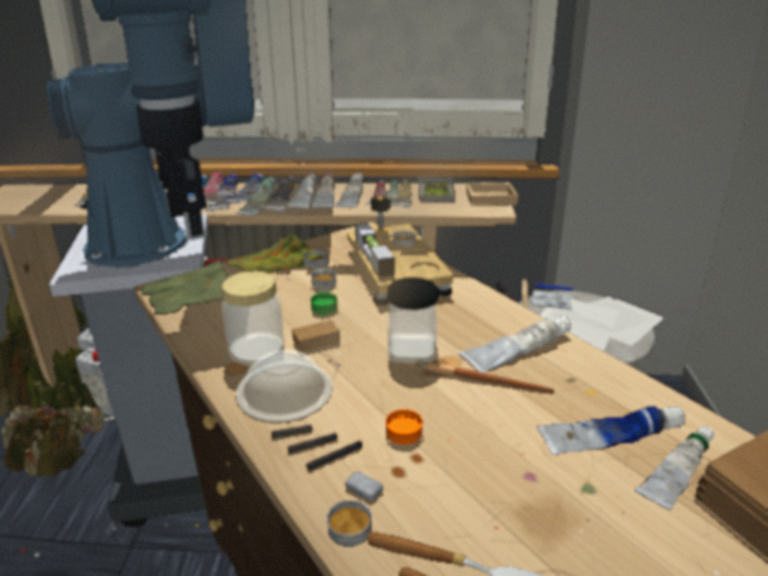

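Candidates for the tins (in 768×576 pixels of the top view):
- clear tins at (303,349) and (248,348, in shadow), both in front of the board
- a clear tin far off at (638,384)
- a green one at (358,358)
- an orange one at (561,327)
- the fixed tin in the board at (263,243)

I choose the first two and check them in a crop.

```bash
cat > h.py <<'E'
from bench import ctrl
import cv2, numpy as np
from scipy.spatial.transform import Rotation as R
def cam(n):
    i=ctrl.camera_info(n); K=np.array([[i["fx"],0,i["cx"]],[0,i["fy"],i["cy"]],[0,0,1]])
    if n=="wrist":
        o=ctrl.get_obs(); w,x,y,z=o["eef_rot"]; T=np.eye(4); T[:3,:3]=R.from_quat([x,y,z,w]).as_matrix(); T[:3,3]=o["eef_pos"]; T=T@np.array(i["hand_eye"])
    else: T=np.array(i["T"])
    return K,np.array(i["dist_coeffs"]),T
def onplane(c,uv,z):
    K,D,T=c; n=cv2.undistortPoints(np.array(uv,float).reshape(-1,1,2),K,D)[:,0]
    r=np.c_[n,np.ones(len(n))]@T[:3,:3].T
    return T[:3,3]+r*((z-T[2,3])/r[:,2])[:,None]
def cloud(c,d):
    K,D,T=c; v,u=np.mgrid[:384,:512]; n=cv2.undistortPoints(np.c_[u.ravel(),v.ravel()].astype(float).reshape(-1,1,2),K,D)[:,0]
    P=np.c_[n,np.ones(len(n))]*d.reshape(-1,1)
    return (P@T[:3,:3].T+T[:3,3]).reshape(384,512,3)
E
python3 - <<'E'
from h import *
z=np.load("top0.npz"); P=cloud(cam("top"),z["d"])
p=z["p"][130:255,112:260,::-1]; p=np.clip((p/255.)**.6*255,0,255).astype(np.uint8)
cv2.imwrite("pics/c1.png",cv2.resize(p,None,fx=4.7,fy=4.7,interpolation=cv2.INTER_CUBIC))
for u,v in [(303,349),(248,348),(303,310),(358,358),(263,243),(300,239),(340,239),(210,257),(295,286),(250,290),(340,284),(350,215),(350,260),(220,230),(240,265)]:
    a=int(v/1.5);b=int(u/1.5); print(u,v,np.round(np.median(P[a-1:a+2,b-1:b+2].reshape(-1,3),0),4))
E
```

```text
303 349 [ 0.3909 -0.2871  0.0099]
248 348 [ 0.388  -0.1917  0.0116]
303 310 [ 0.4582 -0.2827 -0.0012]
358 358 [ 0.3783 -0.3801  0.0108]
263 243 [ 0.5649 -0.2173  0.0463]
300 239 [ 0.575  -0.2789  0.037 ]
340 239 [ 0.5765 -0.3453  0.0378]
210 257 [ 0.5299 -0.1531  0.1152]
295 286 [ 0.4924 -0.2797  0.0758]
250 290 [ 0.4831 -0.2076  0.0785]
340 284 [ 0.4963 -0.3522  0.0791]
350 215 [ 0.6268 -0.3597  0.0015]
350 260 [ 0.5404 -0.3646  0.0444]
220 230 [ 0.5869 -0.1412  0.0419]
240 265 [ 0.5285 -0.1797  0.042 ]
```

View pics/c1.png

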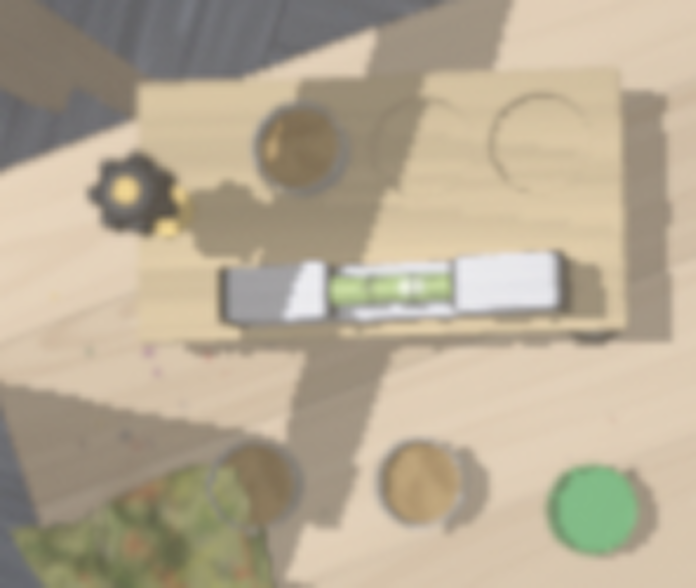

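The crop shows clear tins at (420,481) and (256,484), and the green decoy at (596,509). The empty wells are at (543,143) and (~420,147), with the fixed tin at (300,147). The screw is at (130,192), and the level runs from (223,296) to (562,283).

```bash
cat >> h.py <<'E'
def pose():
    o=ctrl.get_obs(); w,x,y,z=o["eef_rot"]; return np.array(o["eef_pos"]),R.from_quat([x,y,z,w])
def down(yaw): # tool x down, tool y (jaw) at yaw in world xy
    c,s=np.cos(np.radians(yaw)),np.sin(np.radians(yaw)); x=np.array([0,0,-1.]); y=np.array([c,s,0])
    return R.from_matrix(np.c_[x,y,np.cross(x,y)])
def to(pos,yaw,base=None):
    p,r=base or pose(); 
    print("shift",np.round(r.inv().apply(np.array(pos)-p)*1000,1),"rot",np.round(np.degrees((r.inv()*down(yaw)).as_rotvec()),1))
E
python3 - <<'E'
from h import *
c=cam("top"); f=lambda L:[(112+u/4.7,130+v/4.7) for u,v in L]
print("tins",onplane(c,f([(420,481),(256,484)]),.021).round(4).tolist())
print("wells",onplane(c,f([(543,143),(420,147)]),.044).round(4).tolist())
print("fixed",onplane(c,f([(300,147)]),.059).round(4).tolist())
print("screw",onplane(c,f([(130,192)]),.113).round(4).tolist())
L=onplane(c,f([(223,296),(562,283)]),.080); print("level",L.round(4).tolist(),L.mean(0))
print("board cnr",onplane(c,f([(138,85),(620,70),(624,327)]),.044).round(4).tolist())
p,r=pose(); print(p.round(4),r.as_matrix().round(3).tolist())
print("yaw",np.degrees(np.arctan2(r.as_matrix()[1,1],r.as_matrix()[0,1])))
E
```

```text
tins [[0.3902, -0.2874, 0.021], [0.3858, -0.198, 0.021]]
wells [[0.5719, -0.3499, 0.044], [0.5682, -0.284, 0.044]]
fixed [[0.5642, -0.2229, 0.059]]
screw [[0.5305, -0.1516, 0.113]]
level [[0.4826, -0.1919, 0.08], [0.4938, -0.3658, 0.08]] [ 0.48818669 -0.27884493  0.08      ]
board cnr [[0.599, -0.1284, 0.044], [0.6126, -0.3897, 0.044], [0.4748, -0.3961, 0.044]]
[ 0.1878 -0.5429  0.2305] [[-0.0, 0.327, -0.945], [0.002, -0.945, -0.327], [-1.0, -0.002, -0.0]]
yaw -70.92960985169847
```

```bash
python3 -c "
from h import *
to([.385,-.243,.2],-41.3)"
```

```text
shift [  30.9 -219.  -284.3] rot [-29.6  -0.    0.1]
```

>>> step_arm --pt "31 -219 -284 -29.6 0 0 0" --pt "31 -219 -284 -29.6 0 0 0" --pt "31 -219 -284 -29.6 0 0 0" --pt "31 -219 -284 -29.6 0 0 0" --pt "31 -219 -284 -29.6 0 0 0" --pt "31 -219 -284 -29.6 0 0 0" --pt "31 -219 -284 -29.6 0 0 0" --pt "31 -219 -284 -29.6 0 0 0" --pt "31 -219 -284 -29.6 0 0 0" --pt "31 -219 -284 -29.6 0 0 0"

```text
time_s: 1.35
eef_pos: [0.3842, -0.2447, 0.2003]
eef_rot: [-0.291, -0.645, -0.291, 0.645]
wrist_force: [-0.4, -0.7, 0.0]
opening: 0.999
```

```bash
python3 - <<'E'
from h import *
c=cam("wrist"); p,d=ctrl.camera("wrist"); np.savez("w1.npz",p=p,d=d,T=c[2])
q=np.clip((p/255.)**.7*255,0,255).astype(np.uint8)
cv2.imwrite("pics/w1.png",cv2.resize(q[...,::-1],(768,576),interpolation=cv2.INTER_CUBIC))
print(ctrl.get_obs()["time_s"],pose()[0])
E
```

```text
1.4 [ 0.38429404 -0.24461004  0.20031255]
```

View pics/w1.png

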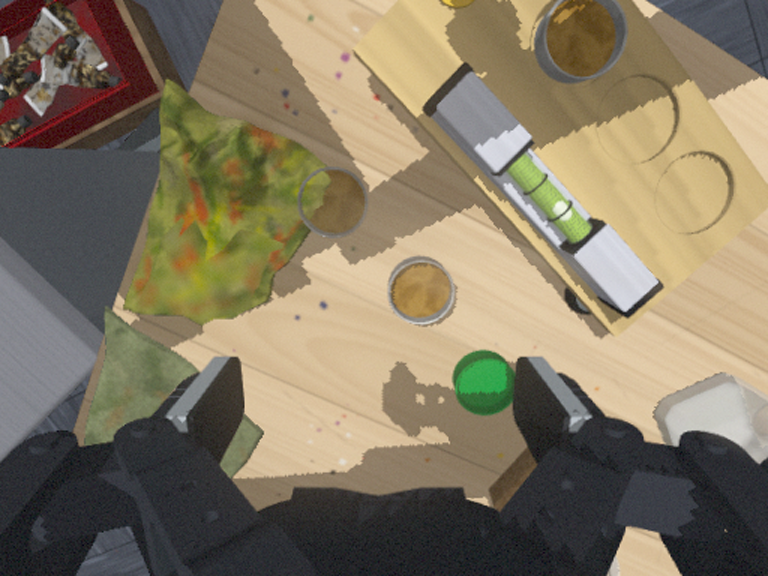

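Both tins are clear tins: A at (422,290) and B at (334,202), B at the edge of the cloth. The wells are at (640,119) and (693,192), the fixed tin at (582,38), and the pale bubble at about (563,210).

```bash
python3 - <<'E'
from h import *
z=np.load("w1.npz"); K,D,_=cam("wrist"); c=(K,D,z["T"]); g=lambda L:[((u+.5)/1.5-.5,(v+.5)/1.5-.5) for u,v in L]
P=cloud(c,z["d"])
print("tins",onplane(c,g([(422,290),(334,202)]),.021).round(4).tolist())
print("A rim l r t b",onplane(c,g([(388,290),(456,290),(422,256),(422,326)]),.021).round(4).tolist())
print("B rim",onplane(c,g([(299,202),(368,202),(334,166),(334,238)]),.021).round(4).tolist())
W=onplane(c,g([(640,119),(693,192)]),.044);print("wells",W.round(4).tolist(),np.linalg.norm(W[0]-W[1]))
print("fixed",onplane(c,g([(582,38)]),.059).round(4).tolist())
L=onplane(c,g([(450,92),(642,297)]),.08);print("level ends",L.round(4).tolist(),np.linalg.norm(L[0]-L[1]))
for n,(u,v) in dict(bench=(480,240),A=(422,290),Arim=(389,290),B=(334,202),Bbench=(380,180),Brag=(290,230),board=(590,150),board2=(560,130),well=(640,119),lev=(480,120),lev2=(625,270)).items():
    a=int(v/1.5);b=int(u/1.5); print(n,np.round(np.median(P[a-1:a+2,b-1:b+2].reshape(-1,3),0),4))
E
```

```text
tins [[0.3925, -0.2838, 0.021], [0.3876, -0.1946, 0.021]]
A rim l r t b [[0.3739, -0.2674, 0.021], [0.4112, -0.3003, 0.021], [0.4088, -0.2644, 0.021], [0.3746, -0.3053, 0.021]]
B rim [[0.3693, -0.1784, 0.021], [0.4053, -0.2103, 0.021], [0.4041, -0.1767, 0.021], [0.3704, -0.2131, 0.021]]
wells [[0.5701, -0.2827, 0.044], [0.5723, -0.3443, 0.044]] 0.06165469265181117
fixed [[0.5621, -0.2192, 0.059]]
level ends [[0.4818, -0.1924, 0.08], [0.4973, -0.3596, 0.08]] 0.16788763049424654
bench [ 0.4485 -0.2891 -0.001 ]
A [ 0.3913 -0.2866  0.0096]
Arim [ 0.3736 -0.2679  0.0196]
B [ 0.3861 -0.1939  0.0098]
Bbench [ 0.4206 -0.2053 -0.0012]
Brag [ 0.3471 -0.1878  0.0059]
board [ 0.5352 -0.2778  0.0428]
board2 [ 0.5278 -0.2546  0.0423]
well [ 0.5732 -0.2846  0.036 ]
lev [ 0.4855 -0.2147  0.0781]
lev2 [ 0.4986 -0.3389  0.0789]
```

```bash
python3 -c "
from h import *
to([.392,-.2845,.04],-41.3);to([.392,-.2845,.005],-41.3)"
```

```text
shift [160.3  32.2  24.8] rot [-0.1  0.  -0. ]
shift [195.3  32.2  24.8] rot [-0.1  0.  -0. ]
```

>>> step_arm --pt "40 32 25 0 0 0 0" --pt "100 32 25 0 0 0 0" --pt "150 32 25 0 0 0 0" --pt "180 32 25 0 0 0 0" --pt "195 32 25 0 0 0 0" --pt "195 32 25 0 0 0 0" --pt "195 32 25 0 0 0 255" --pt "195 32 25 0 0 0 255" --pt "195 32 25 0 0 0 255" --pt "195 32 25 0 0 0 255"

```text
time_s: 2.65
eef_pos: [0.3931, -0.2845, 0.0072]
eef_rot: [0.292, 0.644, 0.291, -0.644]
wrist_force: [-1.8, 1.1, 10.9]
opening: 0.541
```

>>> step_arm --pt "0 0 0 0 0 0 255" --pt "0 0 0 0 0 0 255"

```text
time_s: 2.9
eef_pos: [0.3931, -0.2845, 0.0072]
eef_rot: [0.292, 0.644, 0.291, -0.644]
wrist_force: [-1.7, 2.6, 10.1]
opening: 0.539
```

```bash
python3 - <<'E'
from h import *
c=cam("wrist"); p,d=ctrl.camera("wrist"); np.savez("w2.npz",p=p,d=d,T=c[2])
s,_=ctrl.camera("side")
a=cv2.resize(p[150:384,100:412,::-1],(624,468)); b=cv2.resize(s[140:240,150:310,::-1],(640,400),interpolation=cv2.INTER_CUBIC)
q=np.zeros((600,800,3),np.uint8); q[:312,:416]=cv2.resize(a,(416,312)); q[312:600,:416]=cv2.resize(b,(416,288))
q[:600,416:]=cv2.resize(s[150:234,190:244,::-1],(384,600),interpolation=cv2.INTER_CUBIC)
cv2.imwrite("pics/g1.png",q); o=ctrl.get_obs(); print(o["opening"],o["eef_pos"],o["wrist_force"])
E
```

```text
0.5415416392386574 [ 0.39310945 -0.2845595   0.00717812] [-2.45449399  1.6626002   9.68156292]
```

View pics/g1.png

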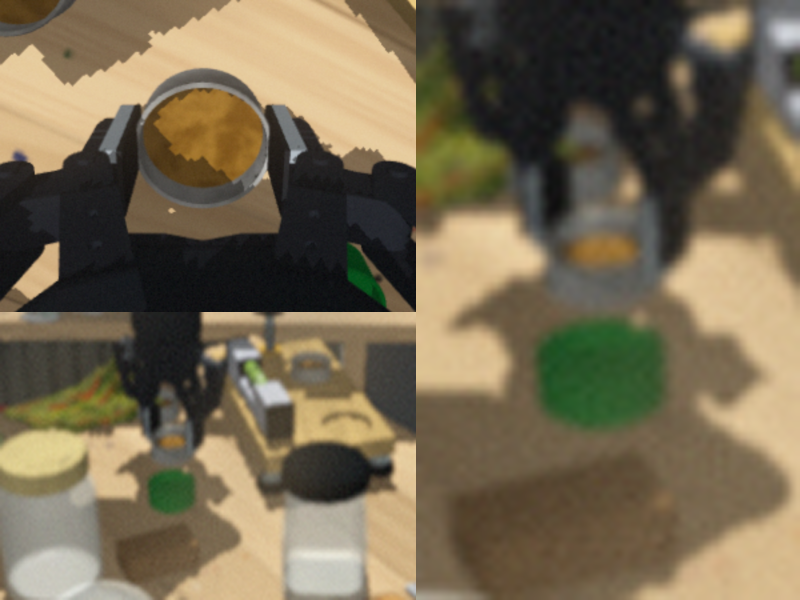

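```bash
python3 -c "
from h import *
to([.393,-.2845,.12],-41.3);to([.573,-.3468,.12],-41.3);to([.573,-.3468,.085],-41.3)"
```

```text
shift [-1.128e+02  2.000e-01  1.000e-01] rot [-0.   0.  -0.1]
shift [-112.4  176.5  -71.9] rot [-0.   0.  -0.1]
shift [-77.4 176.4 -72. ] rot [-0.   0.  -0.1]
```

>>> step_arm --pt "-45 0 0 0 0 0 255" --pt "-105 0 0 0 0 0 255" --pt "-117 50 -20 0 0 0 255" --pt "-117 105 -43 0 0 0 255" --pt "-117 155 -63 0 0 0 255" --pt "-112 176 -72 0 0 0 255" --pt "-80 176 -72 0 0 0 255" --pt "-80 176 -72 0 0 0 255" --pt "-80 176 -72 0 0 0 255"

```text
time_s: 4.12
eef_pos: [0.572, -0.3459, 0.0863]
eef_rot: [0.292, 0.644, 0.291, -0.644]
wrist_force: [-0.0, 0.3, -1.3]
opening: 0.538
```

```bash
python3 - <<'E'
from h import *
c=cam("wrist"); p,d=ctrl.camera("wrist"); np.savez("w3.npz",p=p,d=d,T=c[2])
q=np.clip((p/255.)**.7*255,0,255).astype(np.uint8)
cv2.imwrite("pics/w3.png",cv2.resize(q[:,:,::-1],(768,576),interpolation=cv2.INTER_CUBIC))
o=ctrl.get_obs(); print(o["opening"],o["eef_pos"],o["wrist_force"])
E
```

```text
0.5401945053671894 [ 0.57241202 -0.34627802  0.08700009] [ 0.44739457  0.1417116  -0.08967953]
```

View pics/w3.png

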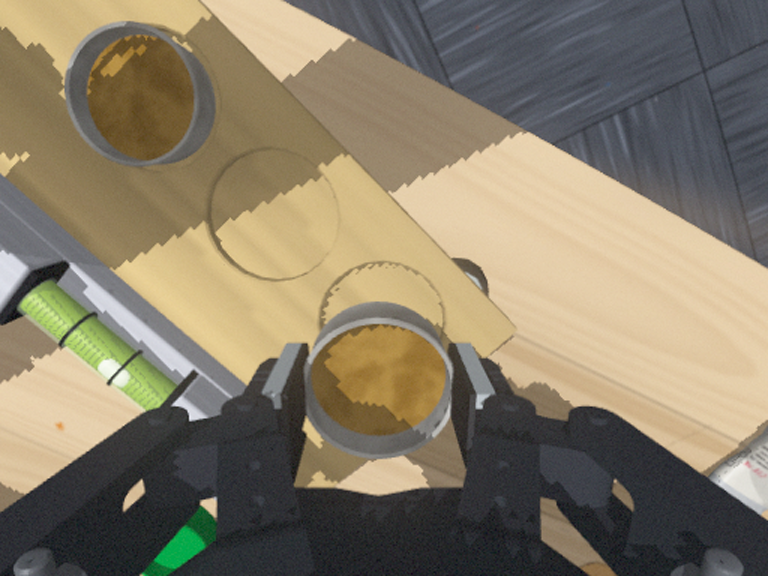

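The held tin's rim is centred at about (379,389). Well1's centre is at about (382,325), with its top edge at 262 and sides at 319 and 445. Well0 is centred at (274,214), and the bubble at about (114,374).

```bash
python3 - <<'E'
from h import *
z=np.load("w3.npz"); K,D,_=cam("wrist"); c=(K,D,z["T"]); g=lambda L:[((u+.5)/1.5-.5,(v+.5)/1.5-.5) for u,v in L]
a=onplane(c,g([(209,214),(340,214),(274.5,148),(274.5,280),(319,325),(445,325),(382,262)]),.044)
w0=a[:4].mean(0); print("well0",w0.round(4),np.linalg.norm(a[0]-a[1]),np.linalg.norm(a[2]-a[3]))
w1l=(a[4]+a[5])/2; zz=down(-41.3).as_matrix()[:,2]; w1t=a[6]+zz*.027
print("well1",w1l.round(4),w1t.round(4),np.linalg.norm(a[4]-a[5]),"pred from w0",(w0+.064*np.array([.064,-.998,0])).round(4))
t=onplane(c,g([(306,385),(452,385),(379,320),(379,457)]),.1008)
print("tin",t.mean(0).round(4),np.linalg.norm(t[0]-t[1]),np.linalg.norm(t[2]-t[3]),"tcp",pose()[0])
P=cloud(c,z["d"])
for u,v in [(307,385),(452,385),(379,455),(300,300),(274,214),(380,290),(140,100)]: print(u,v,P[int(v/1.5),int(u/1.5)].round(4))
E
```

```text
well0 [ 0.5716 -0.2832  0.044 ] 0.05292693300729926 0.05305218623875988
well1 [ 0.5732 -0.3471  0.044 ] [ 0.5736 -0.3466  0.044 ] 0.05398187444607773 pred from w0 [ 0.5757 -0.347   0.044 ]
tin [ 0.5723 -0.3459  0.1008] 0.04502720556491736 0.04722636559454691 tcp [ 0.57241202 -0.34627802  0.08700009]
307 385 [ 0.5554 -0.3306  0.0988]
452 385 [ 0.5896 -0.3609  0.0984]
379 455 [ 0.5549 -0.3654  0.0977]
300 300 [ 0.5544 -0.316   0.0434]
274 214 [ 0.5699 -0.2818  0.0361]
380 290 [ 0.5817 -0.336   0.0376]
140 100 [ 0.5646 -0.218   0.0465]
```

>>> step_arm --pt "10 1.5 0 0 0 0 255" --pt "30 1.5 0 0 0 0 255" --pt "31 1.5 0 0 0 0 255" --pt "31 1.5 0 0 0 0 255"

```text
time_s: 4.68
eef_pos: [0.5727, -0.3465, 0.0535]
eef_rot: [-0.291, -0.644, -0.292, 0.644]
wrist_force: [0.6, 0.1, -0.2]
opening: 0.539
```

```bash
python3 - <<'E'
from h import *
c=cam("wrist"); p,d=ctrl.camera("wrist"); np.savez("w4.npz",p=p,d=d,T=c[2])
q=np.clip((p[130:322,180:330]/255.)**.7*255,0,255).astype(np.uint8)
cv2.imwrite("pics/w4.png",cv2.resize(q[:,:,::-1],None,fx=3,fy=3,interpolation=cv2.INTER_CUBIC))
o=ctrl.get_obs(); print(o["opening"],o["eef_pos"],o["wrist_force"])
E
```

```text
0.5369673272718798 [ 0.57309849 -0.34681432  0.05420081] [ 0.08100528 -0.30046153 -0.09462093]
```

View pics/w4.png

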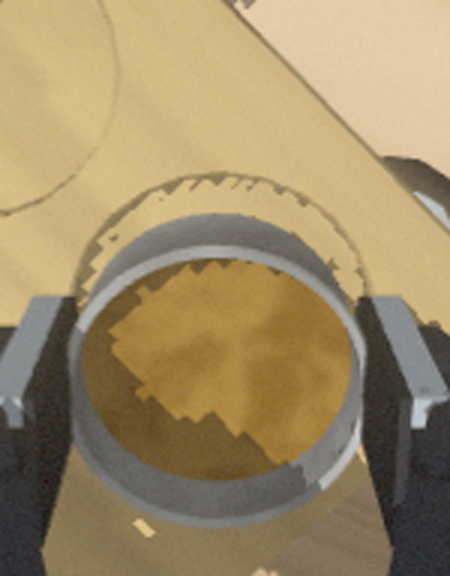

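```bash
python3 - <<'E'
from h import *
z=np.load("w4.npz"); K,D,_=cam("wrist"); c=(K,D,z["T"]); g=lambda L:[(180+(u+.5)/3-.5,130+(v+.5)/3-.5) for u,v in L]
P=cloud(c,z["d"]); r=down(-41.3); tc=pose()[0]
f=lambda n,uv,zz: print(n,(r.inv().apply(onplane(c,g([uv]),zz)[0]-tc)*1000).round(1))
f("well top edge",(222,172),.044)
for zz in (.045,.047,.05): f("bottom near edge %.3f"%zz,(217,212),zz)
for n,uv in dict(near=(217,246),far=(217,526),left=(70,365),right=(364,365)).items():
    for zz in (.064,.068): f(n+" %.3f"%zz,uv,zz)
for u,v in [(217,248),(217,520),(217,230),(217,190),(217,160),(75,365),(217,350)]:
    a=g([(u,v)])[0]; print(u,v,(r.inv().apply(P[int(round(a[1])),int(round(a[0]))]-tc)*1000).round(1))
E
```

```text
well top edge [ 10.2   0.4 -28.2]
bottom near edge 0.045 [  9.2  -0.5 -21.4]
bottom near edge 0.047 [  7.2  -0.5 -22. ]
bottom near edge 0.050 [  4.2  -0.5 -22.9]
near 0.064 [ -9.8  -0.5 -21.9]
near 0.068 [-13.8  -0.5 -23.3]
far 0.064 [-9.8 -0.5 27.8]
far 0.068 [-13.8  -0.5  24.9]
left 0.064 [ -9.8 -23.7  -1.9]
left 0.068 [-13.8 -23.   -3.9]
right 0.064 [-9.8 22.8 -2. ]
right 0.068 [-13.8  22.1  -4. ]
217 248 [-12.4  -0.5 -22.7]
217 520 [-11.6  -0.5  25.3]
217 230 [ -1.7  -0.5 -21.9]
217 190 [ 17.1  -0.5 -23.1]
217 160 [ 10.9  -0.5 -30.2]
75 365 [ -6.  -23.4  -0.2]
217 350 [-2.1 -0.5 -1. ]
```

>>> step_arm --pt "0 0.9 -2.2 0 0 0 255" --pt "0 0.9 -2.2 0 0 0 255" --pt "3 0.9 -2.2 0 0 0 255" --pt "6 0.9 -2.2 0 0 0 255" --pt "8 0.9 -2.2 0 0 0 255" --pt "8 0.9 -2.2 0 0 0 255"

```text
time_s: 5.48
eef_pos: [0.575, -0.3456, 0.0459]
eef_rot: [-0.291, -0.644, -0.292, 0.644]
wrist_force: [0.1, -0.0, -0.9]
opening: 0.538
```

>>> step_arm --pt "1.5 0 0 0 0 0 255" --pt "1.5 0 0 0 0 0 255"

```text
time_s: 5.72
eef_pos: [0.5754, -0.3458, 0.045]
eef_rot: [0.291, 0.644, 0.291, -0.644]
wrist_force: [-1.0, -0.2, 0.9]
opening: 0.538
```

>>> step_arm --pt "0 0 0 0 0 0 70" --pt "0 0 0 0 0 0 70" --pt "0 0 0 0 0 0 70" --pt "-30 0 0 0 0 0 40" --pt "-80 0 0 0 0 0 0" --pt "-80 0 0 0 0 0 0"

```text
time_s: 6.48
eef_pos: [0.5779, -0.348, 0.1304]
eef_rot: [0.294, 0.646, 0.288, -0.643]
wrist_force: [-0.1, 0.1, 0.6]
opening: 1.0
```

```bash
python3 - <<'E'
from h import *
c=cam("wrist"); p,d=ctrl.camera("wrist"); np.savez("w5.npz",p=p,d=d,T=c[2])
q=np.clip((p[20:290,40:400]/255.)**.7*255,0,255).astype(np.uint8)
cv2.imwrite("pics/w5.png",cv2.resize(q[:,:,::-1],None,fx=2.2,fy=2.2,interpolation=cv2.INTER_CUBIC))
print(pose()[0]); to([.3945,-.240,.12],-41.3); to([.3885,-.1945,.04],-41.3)
P=cloud(c,d); np.save("P5.npy",P)
E
```

```text
[ 0.57658406 -0.34687674  0.12759813]
shift [   6.5 -207.3   40. ] rot [-0.  -0.  -0.3]
shift [  86.3 -242.3    9.8] rot [-0.  -0.  -0.3]
```

View pics/w5.png

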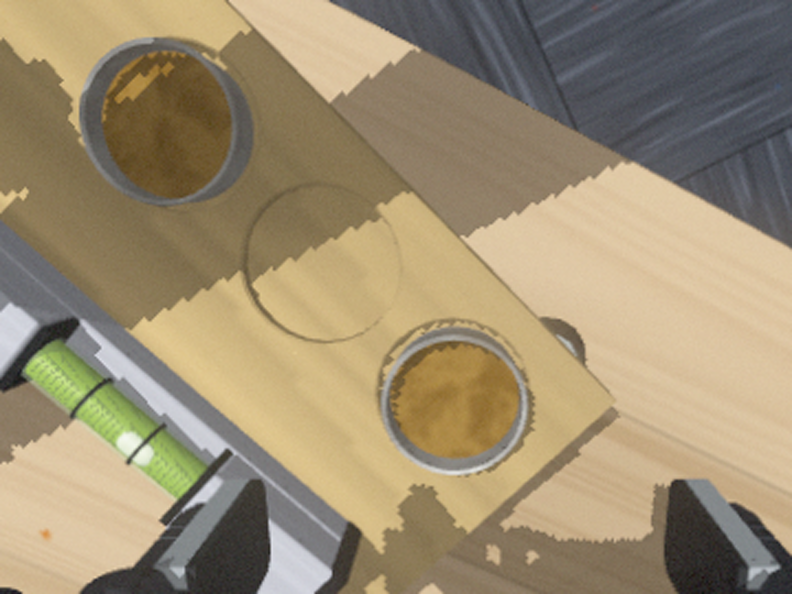

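The tin in well1 looks seated, with its rim centred at (455,402) and the well edge showing evenly around it. Well0 is at (324,263). The bubble is at about (132,447), past the lower line.

```bash
python3 - <<'E'
from h import *
z=np.load("w5.npz"); K,D,_=cam("wrist"); c=(K,D,z["T"]); g=lambda L:[(40+(u+.5)/2.2-.5,20+(v+.5)/2.2-.5) for u,v in L]
P=np.load("P5.npy")
for n,L in dict(rim=[(384,400),(525,405),(455,338),(455,470)],fixed=[(85,120),(240,130),(165,45),(165,200)],board=[(350,400),(300,400),(400,230)]).items():
    for uv in L:
        a=g([uv])[0]; x,y=int(round(a[0])),int(round(a[1])); w=P[y-2:y+3,x-2:x+3].reshape(-1,3); print(n,uv,"max z",w[:,2].max().round(4))
r=onplane(c,g([(380,400),(529,400),(455,333),(455,474)]),.059); print("tin",r.mean(0),np.linalg.norm(r[0]-r[1]),np.linalg.norm(r[2]-r[3]))
w=onplane(c,g([(244,262),(402,262),(323,183),(323,342)]),.044); print("well0",w.mean(0),np.linalg.norm(w[0]-w[1]),np.linalg.norm(w[2]-w[3]))
print(onplane(c,g([(380,400),(532,400),(455,320)]),.044))
E
```

```text
rim (384, 400) max z 0.0589
rim (525, 405) max z 0.2721
rim (455, 338) max z 0.0586
rim (455, 470) max z 0.0587
fixed (85, 120) max z 0.0576
fixed (240, 130) max z 0.0576
fixed (165, 45) max z 0.0585
fixed (165, 200) max z 0.2721
board (350, 400) max z 0.044
board (300, 400) max z 0.0442
board (400, 230) max z 0.0438
tin [ 0.57529642 -0.34597095  0.059     ] 0.049668633827844415 0.04947443249838267
well0 [ 0.5713998  -0.28299144  0.044     ] 0.053530370822813395 0.053548913129557826
[[ 0.55273316 -0.33106654  0.044     ]
 [ 0.5933768  -0.36698232  0.044     ]
 [ 0.59197683 -0.32710712  0.044     ]]
```

```bash
python3 - <<'E'
from h import *
z=np.load("w1.npz"); K,D,_=cam("wrist"); c=(K,D,z["T"]); P=cloud(c,z["d"]); Q=P.reshape(-1,3)
for n,cc in dict(A=(.392,-.2848),B=(.3873,-.1947)).items():
    d=Q[:,:2]-np.array(cc); r=np.hypot(*d.T)
    for a in range(0,360,45):
        an=np.degrees(np.arctan2(d[:,1],d[:,0]))%360; m=(abs((an-a+180)%360-180)<10)&(Q[:,2]>-.02)
        print(n,a,"rim",Q[m&(r<.028)&(r>.020),2].max().round(4),"out",[Q[m&(r>lo)&(r<lo+.01),2].max().round(4) for lo in (.03,.04,.05)])
E
```

```text
A 0 rim 0.2728 out [np.float64(0.2879), np.float64(0.2906), np.float64(0.2819)]
A 45 rim 0.2816 out [np.float64(0.293), np.float64(0.2933), np.float64(0.0018)]
A 90 rim 0.0209 out [np.float64(0.0012), np.float64(0.2925), np.float64(0.2983)]
A 135 rim 0.0209 out [np.float64(0.0006), np.float64(0.0009), np.float64(0.0005)]
A 180 rim 0.0204 out [np.float64(0.0014), np.float64(0.0014), np.float64(0.0011)]
A 225 rim 0.0203 out [np.float64(0.0009), np.float64(0.0006), np.float64(0.0017)]
A 270 rim 0.0215 out [np.float64(0.0005), np.float64(0.0008), np.float64(0.0006)]
A 315 rim 0.0208 out [np.float64(0.0006), np.float64(0.0008), np.float64(0.0012)]
B 0 rim 0.0215 out [np.float64(0.0011), np.float64(0.342), np.float64(0.0012)]
B 45 rim 0.0221 out [np.float64(0.0005), np.float64(0.0007), np.float64(0.001)]
B 90 rim 0.0214 out [np.float64(0.0156), np.float64(0.0172), np.float64(0.0124)]
B 135 rim 0.0202 out [np.float64(0.0145), np.float64(0.0149), np.float64(0.0217)]
B 180 rim 0.0205 out [np.float64(0.2892), np.float64(0.2904), np.float64(0.2741)]
B 225 rim 0.2931 out [np.float64(0.2817), np.float64(0.2813), np.float64(0.237)]
B 270 rim 0.3003 out [np.float64(0.2993), np.float64(0.2924), np.float64(0.0012)]
B 315 rim 0.0206 out [np.float64(0.0019), np.float64(0.001), np.float64(0.0018)]
```

```bash
python3 - <<'E'
from h import *
z=np.load("w1.npz"); K,D,_=cam("wrist"); c=(K,D,z["T"]); Q=cloud(c,z["d"]).reshape(-1,3)
for yaw in (35,42,50,58,65):
    y=down(yaw).as_matrix()[:2,1]; n=np.array([-y[1],y[0]]); d=Q[:,:2]-np.array((.3873,-.1947)); r=d@y; l=d@n
    m=(abs(l)<.014)&(Q[:,2]<.06)
    print(yaw,"far",[Q[m&(r>a)&(r<a+.01),2].max().round(3) for a in(.03,.04,.05)],"near",[(Q[m&(r<-a)&(r>-a-.01),2].max().round(3),(m&(r<-a)&(r>-a-.01)).sum()) for a in(.03,.04,.05)])
to([.387,-.1955,.125],50); to([.387,-.1955,.005],50)
E
```

```text
35 far [np.float64(0.001), np.float64(0.001), np.float64(0.001)] near [(np.float64(0.001), np.int64(211)), (np.float64(0.001), np.int64(204)), (np.float64(0.001), np.int64(205))]
42 far [np.float64(0.001), np.float64(0.001), np.float64(0.001)] near [(np.float64(0.001), np.int64(212)), (np.float64(0.001), np.int64(207)), (np.float64(0.001), np.int64(197))]
50 far [np.float64(0.004), np.float64(0.001), np.float64(0.001)] near [(np.float64(0.001), np.int64(215)), (np.float64(0.001), np.int64(207)), (np.float64(0.001), np.int64(202))]
58 far [np.float64(0.009), np.float64(0.001), np.float64(0.001)] near [(np.float64(0.001), np.int64(212)), (np.float64(0.001), np.int64(208)), (np.float64(0.001), np.int64(200))]
65 far [np.float64(0.011), np.float64(0.008), np.float64(0.001)] near [(np.float64(0.001), np.int64(214)), (np.float64(0.001), np.int64(207)), (np.float64(0.001), np.int64(203))]
shift [   1.3 -242.3   11.5] rot [-91.3   0.2  -0.2]
shift [ 121.3 -243.    11.5] rot [-91.3   0.2  -0.2]
```

>>> step_arm --pt "0 -40 2 -10 0 0 0" --pt "0 -90 4 -20 0 0 0" --pt "0 -140 7 -30 0 0 0" --pt "0 -190 9 -40 0 0 0" --pt "0 -230 11 -50 0 0 0" --pt "0 -242.3 11.5 -60 0 0 0" --pt "0 -242.3 11.5 -70 0 0 0" --pt "0 -242.3 11.5 -80 0 0 0" --pt "30 -242.3 11.5 -87 0 0 0" --pt "40 -242.3 11.5 -87 0 0 0"

```text
time_s: 7.78
eef_pos: [0.384, -0.1928, 0.0824]
eef_rot: [0.653, 0.268, 0.656, -0.267]
wrist_force: [0.5, -0.8, 0.2]
opening: 1.003
```

```bash
python3 - <<'E'
from h import *
c=cam("wrist"); p,d=ctrl.camera("wrist"); np.savez("w6.npz",p=p,d=d,T=c[2])
q=np.clip((p[90:330,100:420]/255.)**.7*255,0,255).astype(np.uint8)
cv2.imwrite("pics/w6.png",cv2.resize(q[:,:,::-1],None,fx=2.5,fy=2.5,interpolation=cv2.INTER_CUBIC))
P=cloud(c,d); m=(P[...,2]>.0195)&(P[...,2]<.0235)&(np.hypot(P[...,0]-.3873,P[...,1]+.1947)<.03)
q=P[m][:,:2]; s=np.linalg.lstsq(np.c_[2*q,np.ones(len(q))],(q**2).sum(1),rcond=None)[0]; print("circle",s[:2],np.sqrt(s[2]+s[:2]@s[:2]),m.sum())
v,u=np.nonzero(m); print("px",u.min(),u.max(),v.min(),v.max()); print(pose()[0])
E
```

```text
circle [ 0.38570987 -0.19401759] 0.0237955179703823 336
px 217 286 175 241
[ 0.38380958 -0.19268053  0.08199622]
```

```bash
python3 -c "
from h import *
to([.386,-.1942,.006],46)"
```

```text
shift [76.   0.5  3.1] rot [-0.5 -0.3  0. ]
```

>>> step_arm --pt "20 0.5 3 0 0 0 0" --pt "50 0.5 3 0 0 0 0" --pt "70 0.5 3 0 0 0 0" --pt "76 0.5 3 0 0 0 0" --pt "76 0.5 3 0 0 0 0" --pt "76 0.5 3 0 0 0 255" --pt "76 0.5 3 0 0 0 255" --pt "76 0.5 3 0 0 0 255" --pt "76 0.5 3 0 0 0 255" --pt "76 0.5 3 0 0 0 255"

```text
time_s: 9.07
eef_pos: [0.3888, -0.1965, 0.0102]
eef_rot: [0.655, 0.267, 0.654, -0.267]
wrist_force: [-3.3, 2.1, 12.4]
opening: 0.533
```

```bash
python3 -c "
from h import *
to([.386,-.1945,.125],48);to([.5714,-.283,.125],48);to([.5714,-.283,.06],48)"
```

```text
shift [-114.8   -0.5   -3.3] rot [-2.3  0.1  0. ]
shift [-114.6   65.7  191.2] rot [-2.3  0.1  0. ]
shift [-49.6  65.7 191.1] rot [-2.3  0.1  0. ]
```

>>> step_arm --pt "-40 0 0 0 0 0 255" --pt "-95 0 0 0 0 0 255" --pt "-115 15 40 -1 0 0 255" --pt "-115 32 90 -2 0 0 255" --pt "-115 50 145 -2.3 0 0 255" --pt "-110 65.7 191 -2.3 0 0 255" --pt "-60 65.7 191 -2.3 0 0 255" --pt "-56 65.7 191 -2.3 0 0 255" --pt "-56 65.7 191 -2.3 0 0 255" --pt "-56 65.7 191 -2.3 0 0 255"

```text
time_s: 10.32
eef_pos: [0.5716, -0.2832, 0.0672]
eef_rot: [0.661, 0.253, 0.659, -0.254]
wrist_force: [0.8, -0.1, -0.1]
opening: 0.527
```

```bash
python3 - <<'E'
from h import *
c=cam("wrist"); p,d=ctrl.camera("wrist"); np.savez("w7.npz",p=p,d=d,T=c[2])
q=np.clip((p[100:340,90:410]/255.)**.7*255,0,255).astype(np.uint8)
cv2.imwrite("pics/w7.png",cv2.resize(q[:,:,::-1],None,fx=2.5,fy=2.5,interpolation=cv2.INTER_CUBIC))
o=ctrl.get_obs(); print(o["opening"],o["eef_pos"],o["wrist_force"])
E
```

```text
0.5269673237552854 [ 0.57163765 -0.28325481  0.06722567] [-0.096267   -0.60320801 -0.17246786]
```

View pics/w7.png

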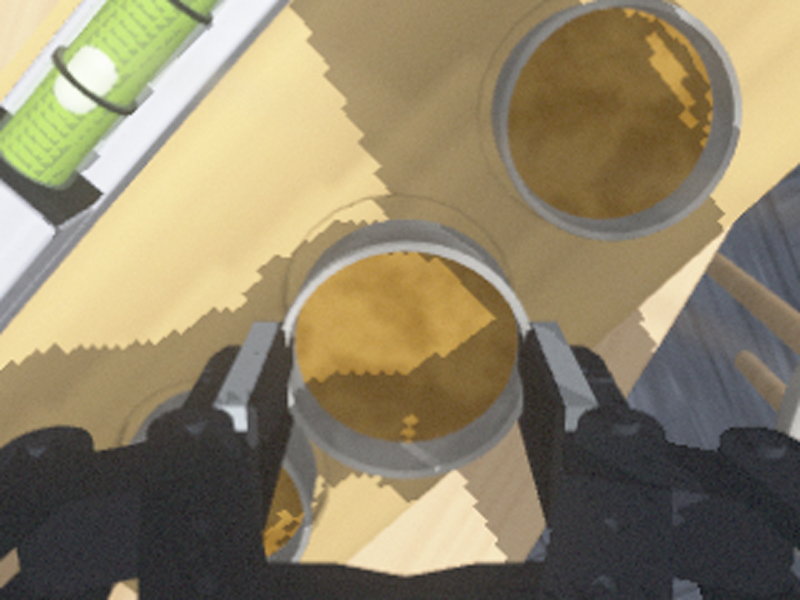

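The held tin's rim spans (408,243) to (408,477). Well0's near edge shows at (400,195), the end tin is in its well at the lower left, and the bubble is at (87,80) across the line.

```bash
python3 - <<'E'
from h import *
z=np.load("w7.npz"); K,D,_=cam("wrist"); c=(K,D,z["T"]); g=lambda L:[(90+(u+.5)/2.5-.5,100+(v+.5)/2.5-.5) for u,v in L]
P=cloud(c,z["d"]); tc,r=pose()
f=lambda n,uv,zz: print(n,(r.inv().apply(onplane(c,g([uv]),zz)[0]-tc)*1000).round(1))
for uv in [(400,195),(286,285),(515,262)]: f("well",uv,.044)
for zz in (.076,.078): 
    for uv in [(408,243),(408,477),(286,360),(525,360)]: f("rim%.3f"%zz,uv,zz)
for uv in [(408,246),(408,473),(290,365),(408,232)]:
    a=g([uv])[0]; print(uv,(r.inv().apply(P[int(round(a[1])),int(round(a[0]))]-tc)*1000).round(1))
print("well0 est in tool",(r.inv().apply(np.array([.5714,-.283,.044])-tc)*1000).round(1))
E
```

```text
well [ 23.1  -0.5 -29.5]
well [ 23.2 -26.7  -8.2]
well [ 23.2  25.7 -13.8]
rim0.076 [ -8.9   1.2 -27.9]
rim0.076 [-8.7  1.3 21.1]
rim0.076 [ -8.8 -22.   -4.6]
rim0.076 [-8.8 23.6 -4.6]
rim0.078 [-10.9   1.2 -28.5]
rim0.078 [-10.7   1.3  19.7]
rim0.078 [-10.8 -21.7  -5.6]
rim0.078 [-10.8  23.2  -5.6]
(408, 246) [ -9.3   1.2 -27.6]
(408, 473) [-8.   1.3 20.7]
(290, 365) [ -2.8 -22.2  -0.5]
(408, 232) [  1.1   1.3 -27.4]
well0 est in tool [23.2  0.  -0.4]
```

>>> step_arm --pt "0 -1.2 1 0 0 0 255" --pt "5 -1.2 1 0 0 0 255" --pt "9 -1.2 1 0 0 0 255" --pt "12 -1.2 1 0 0 0 255" --pt "15 -1.2 1 0 0 0 255" --pt "15 -1.2 1 0 0 0 255"

```text
time_s: 11.12
eef_pos: [0.5704, -0.2839, 0.0493]
eef_rot: [0.66, 0.254, 0.66, -0.253]
wrist_force: [-0.2, -0.0, -0.6]
opening: 0.525
```

>>> step_arm --pt "1.2 0 0 0 0 0 255" --pt "1.2 0 0 0 0 0 255"

```text
time_s: 11.38
eef_pos: [0.5707, -0.2841, 0.0486]
eef_rot: [0.66, 0.254, 0.66, -0.254]
wrist_force: [0.1, -0.1, -1.4]
opening: 0.528
```

>>> step_arm --pt "1.2 0 0 0 0 0 255" --pt "1.2 0 0 0 0 0 255"

```text
time_s: 11.62
eef_pos: [0.5708, -0.2842, 0.0475]
eef_rot: [0.66, 0.254, 0.66, -0.254]
wrist_force: [-0.1, 0.3, 0.1]
opening: 0.526
```

>>> step_arm --pt "1 0 0 0 0 0 255" --pt "1 0 0 0 0 0 255"

```text
time_s: 11.88
eef_pos: [0.5708, -0.2841, 0.0467]
eef_rot: [0.66, 0.254, 0.66, -0.254]
wrist_force: [-1.6, 1.4, 3.1]
opening: 0.525
```

>>> step_arm --pt "0 0 0 0 0 0 75" --pt "0 0 0 0 0 0 75" --pt "0 0 0 0 0 0 75" --pt "-20 0 0 0 0 0 75" --pt "-60 0 0 0 0 0 40" --pt "-110 0 0 0 0 0 0" --pt "-110 0 0 0 0 0 0" --pt "-110 0 0 0 0 0 0"

```text
time_s: 12.88
eef_pos: [0.5707, -0.2841, 0.1573]
eef_rot: [0.66, 0.253, 0.66, -0.254]
wrist_force: [-0.9, -0.1, 0.2]
opening: 0.999
```

```bash
cat >> h.py <<'E'
def rims(P):
    for n,cc in dict(w1=(.5753,-.346),w0=(.5714,-.283),fix=(.5675,-.219)).items():
        d=P.reshape(-1,3)-np.array([*cc,0]); r=np.hypot(d[:,0],d[:,1]); m=(r<.031)&(r>.018)&(d[:,2]<.07)&(d[:,2]>.054); q=d[m]
        if len(q)<20: print(n,len(q)); continue
        A=np.c_[q[:,:2],np.ones(len(q))]; s=np.linalg.lstsq(A,q[:,2],rcond=None)[0]
        c=np.linalg.lstsq(np.c_[2*q[:,:2],np.ones(len(q))],(q[:,:2]**2).sum(1),rcond=None)[0]
        print(n,"rim z %.4f tilt deg"%s[2],np.degrees(s[:2]).round(1),"centre",(c[:2]+cc).round(4),len(q))
E
python3 - <<'E'
from h import *
c=cam("wrist"); p,d=ctrl.camera("wrist"); np.savez("w8.npz",p=p,d=d,T=c[2]); print(pose()[0])
q=np.clip((p/255.)**.7*255,0,255).astype(np.uint8)
cv2.imwrite("pics/w8.png",cv2.resize(q[:,:,::-1],(768,576),interpolation=cv2.INTER_CUBIC))
rims(cloud(c,d))
P=cloud(c,d); m=(P[...,2]>.108)&(P[...,2]<.118)&(np.hypot(P[...,0]-.53,P[...,1]+.152)<.04); print(m.sum(),P[m].mean(0),P[m].min(0),P[m].max(0))
E
```

```text
[ 0.570141   -0.28372298  0.15602027]
w1 rim z 0.0570 tilt deg [-0.4  0.4] centre [ 0.5739 -0.3469] 454
w0 rim z 0.0565 tilt deg [-0.6  0. ] centre [ 0.5683 -0.2811] 459
fix rim z 0.0561 tilt deg [-0.5 -0.6] centre [ 0.5656 -0.219 ] 479
2883 [ 0.53512781 -0.15276899  0.11199585] [ 0.51433111 -0.16924662  0.10801489] [ 0.55354309 -0.13126796  0.11604284]
```

View pics/w8.png

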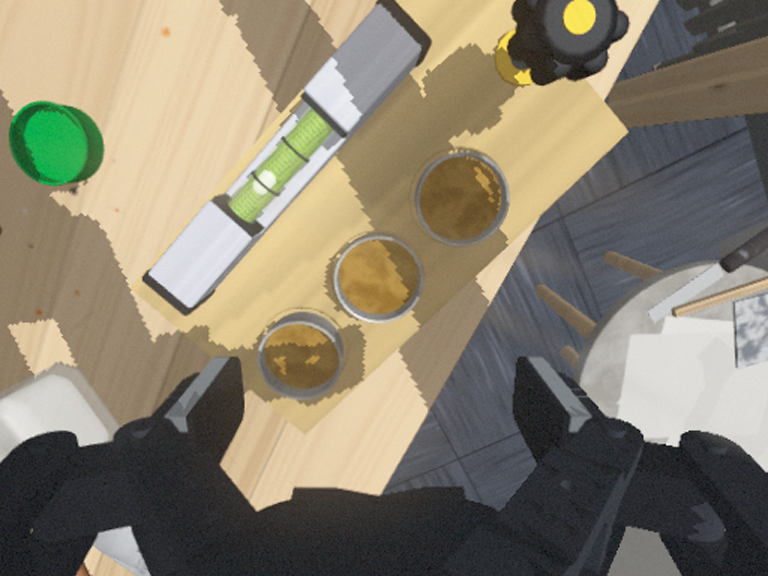

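All three tins stand flat and level, with equal rim heights and tilt under 1°. The bubble at (265,181) sits on the lower line at (260,182), so it reads about −11 mm. The screw head is at about (568,38), with its hub at (579,16).

```bash
cat >> h.py <<'E'
def bubble(c,p,d,name=None):
    P=cloud(c,d); m=(P[...,2]>.073)&(P[...,2]<.084)&(abs(P[...,0]-.489)<.035)&(abs(P[...,1]+.277)<.12)
    q=P[m][:,:2]; b=cv2.minAreaRect(q.astype(np.float32)); ax=cv2.boxPoints(b); e=[ax[1]-ax[0],ax[2]-ax[1]]; e=e[np.argmax([np.linalg.norm(v) for v in e])]; e=e/np.linalg.norm(e); e=e*np.sign(e[1]); n=np.array([e[1],-e[0]])
    ctr=np.array(b[0]); print("level",ctr.round(4),"size",np.round(b[1],4),"yaw",np.degrees(np.arctan2(-e[0],e[1])).round(2))
    s=np.arange(-.05,.0501,.0005); t=np.arange(-.014,.0141,.0005); S,Tt=np.meshgrid(s,t)
    W=np.c_[(ctr+S.reshape(-1,1)*e+Tt.reshape(-1,1)*n),np.full(S.size,.079)]
    K,D,T=c; Ti=np.linalg.inv(T); uv=cv2.projectPoints(W@Ti[:3,:3].T+Ti[:3,3],np.zeros(3),np.zeros(3),K,D)[0].reshape(*S.shape,2).astype(np.float32)
    I=cv2.remap(p,uv[...,0],uv[...,1],cv2.INTER_CUBIC)
    if name: cv2.imwrite(name,cv2.resize(I[...,::-1],None,fx=4,fy=4,interpolation=cv2.INTER_CUBIC))
    return s,t,I
E
python3 - <<'E'
from h import *
z=np.load("w8.npz"); K,D,_=cam("wrist"); c=(K,D,z["T"]); g=lambda L:[((u+.5)/1.5-.5,(v+.5)/1.5-.5) for u,v in L]
print("hub",onplane(c,g([(579,16)]),.114)); 
P=cloud(c,z["d"]);print(P[8:12,384:388,2].mean())
s,t,I=bubble(c,z["p"],z["d"],"pics/b8.png")
for j in range(0,57,8): print(round(t[j]*1000),[int(x) for x in I[j,40:161:4].min(1)])
to([.531,-.152,.16],48); to([.531,-.152,.16],75)
E
```

```text
hub [[ 0.53178616 -0.14807191  0.114     ]]
0.11394306711348602
level [ 0.491  -0.2759] size [0.0301 0.1803] yaw 4.38
-14 [132, 127, 134, 131, 131, 131, 128, 131, 129, 130, 131, 132, 133, 135, 136, 132, 124, 125, 128, 133, 131, 127, 128, 127, 122, 81, 71, 77, 72, 72, 66]
-10 [57, 62, 109, 138, 141, 144, 136, 130, 137, 128, 135, 135, 135, 135, 129, 132, 132, 141, 132, 131, 133, 120, 120, 88, 86, 80, 81, 78, 69, 72, 75]
-6 [53, 78, 96, 138, 138, 148, 178, 191, 200, 137, 51, 108, 150, 156, 165, 187, 195, 199, 201, 124, 133, 44, 189, 196, 204, 202, 133, 133, 141, 137, 139]
-2 [71, 88, 93, 93, 98, 96, 95, 92, 179, 208, 113, 211, 211, 134, 81, 79, 82, 84, 81, 85, 82, 62, 81, 81, 80, 79, 79, 80, 76, 78, 78]
2 [72, 91, 92, 98, 96, 100, 99, 109, 205, 218, 131, 225, 227, 209, 85, 88, 87, 88, 91, 88, 89, 62, 90, 86, 86, 86, 90, 89, 86, 88, 89]
6 [46, 78, 77, 77, 82, 86, 90, 92, 93, 89, 63, 82, 78, 74, 76, 77, 78, 78, 77, 78, 78, 59, 76, 77, 71, 74, 73, 74, 72, 76, 77]
10 [43, 40, 68, 216, 194, 211, 205, 208, 209, 206, 204, 182, 195, 200, 211, 214, 214, 211, 211, 204, 197, 180, 215, 218, 218, 216, 175, 124, 122, 121, 122]
14 [82, 60, 80, 218, 216, 215, 212, 215, 214, 215, 214, 214, 215, 221, 220, 221, 222, 223, 220, 219, 219, 220, 222, 226, 225, 224, 225, 226, 216, 208, 197]
shift [  -3.9   71.6 -117.3] rot [-0.  -0.1  0. ]
shift [  -3.9   71.6 -117.3] rot [-27.   -0.1  -0. ]
```

>>> step_arm --pt "-4 30 -45 0 0 0 60" --pt "-4 55 -90 0 0 0 60" --pt "-4 73 -117 0 0 0 60" --pt "-4 73 -117 0 0 0 60" --pt "-4 73 -117 0 0 0 60"

```text
time_s: 13.55
eef_pos: [0.5325, -0.1518, 0.1597]
eef_rot: [0.66, 0.253, 0.66, -0.254]
wrist_force: [0.3, 0.3, -0.1]
opening: 0.767
```

```bash
python3 - <<'E'
from h import *
c=cam("wrist"); p,d=ctrl.camera("wrist"); np.savez("w9.npz",p=p,d=d,T=c[2]); tc,r=pose(); print(tc)
P=cloud(c,d); m=(P[...,2]>.107)&(P[...,2]<.117)&(np.hypot(P[...,0]-.532,P[...,1]+.151)<.035)
mm=m.astype(np.uint8); (x,y),rad=cv2.minEnclosingCircle(np.argwhere(m)[:,::-1].astype(np.int32)); print("star px",x,y,rad, m.sum())
hsv=cv2.cvtColor(p,cv2.COLOR_RGB2HSV); yl=m&(hsv[...,0]>18)&(hsv[...,0]<35)&(hsv[...,1]>150)&(hsv[...,2]>120); v,u=np.nonzero(yl); print("hub px",u.mean(),v.mean(),len(u))
for n,uv in (("star",(x,y)),("hub",(u.mean(),v.mean()))):
    w=onplane(c,[uv],.113)[0]; print(n,w,"tool",(r.inv().apply(w-tc)*1000).round(1))
# outline radius by angle
q=r.inv().apply(P[m]-tc)[:,1:]*1000; cc=q[:,:].min(0)/2+q.max(0)/2; print("mid",cc); q=q-cc; a=np.degrees(np.arctan2(q[:,1],q[:,0]))
print([int(np.hypot(*q[abs((a-k+180)%360-180)<6].T).max()) for k in range(-180,180,12)])
cv2.imwrite("pics/w9.png",cv2.resize(p[60:340,100:420,::-1],None,fx=2,fy=2))
E
```

```text
[ 0.53260118 -0.15219677  0.15983314]
star px 254.1368865966797 206.08120727539062 32.40827178955078 2681
hub px 254.50757575757575 209.43560606060606 264
star [ 0.53024936 -0.14679035  0.113     ] tool [46.8  2.5 -5.3]
hub [ 0.53212811 -0.14814922  0.113     ] tool [46.8  2.7 -3. ]
mid [ 3.08526814 -3.55079068]
[18, 20, 22, 21, 20, 18, 21, 21, 19, 17, 20, 21, 20, 16, 19, 20, 21, 18, 17, 21, 21, 20, 17, 20, 22, 21, 18, 20, 22, 21]
```

>>> step_arm --pt "20 1.7 -1.8 0 0 0 60" --pt "50 1.7 -1.8 0 0 0 60" --pt "70 1.7 -1.8 0 0 0 60" --pt "76 1.7 -1.8 0 0 0 60" --pt "76 1.7 -1.8 0 0 0 60" --pt "76 1.7 -1.8 0 0 0 255" --pt "76 1.7 -1.8 0 0 0 255" --pt "76 1.7 -1.8 0 0 0 255" --pt "76 1.7 -1.8 0 0 0 255"

```text
time_s: 14.72
eef_pos: [0.533, -0.1498, 0.0852]
eef_rot: [0.661, 0.253, 0.659, -0.254]
wrist_force: [-0.7, -4.1, 1.9]
opening: 0.482
```

>>> step_arm --pt "0 0 0 8 0 0 255" --pt "0 0 0 16 0 0 255" --pt "0 0 0 24 0 0 255" --pt "0 0 0 32 0 0 255" --pt "0 0 0 40 0 0 255" --pt "0 0 0 45 0 0 255" --pt "0 0 0 45 0 0 255" --pt "0 0 0 45 0 0 255" --pt "0 0 0 45 0 0 255" --pt "0 0 0 45 0 0 255"

```text
time_s: 15.98
eef_pos: [0.5318, -0.1504, 0.0848]
eef_rot: [0.513, 0.486, 0.513, -0.488]
wrist_force: [-5.9, -7.3, 4.5]
opening: 0.484
```

```bash
cat >> h.py <<'E'
def prof(s,I):
    a=I[24:34].astype(float).min(2).mean(0); d=I[36:44].astype(float).min(2).mean(0)
    for k in range(30,171,2): print(f"{s[k]*1000:.0f}:{a[k]:.0f}/{d[k]:.0f}",end=" ")
    print()
E
python3 - <<'E'
from h import *
o=ctrl.get_obs(); print(o["eef_pos"],o["wrist_force"],o["opening"])
for n in ("wrist","top"):
    c=cam(n); p,d=ctrl.camera(n); print(n)
    s,t,I=bubble(c,p,d,f"pics/b9{n}.png"); prof(s,I)
E
```

```text
[ 0.53176095 -0.15040157  0.08475549] [-5.85637128 -7.32512207  4.46008512] 0.48417573303374584
wrist
level [ 0.473  -0.2154] size [0.0003 0.0027] yaw 0.5
-35:18/16 -34:17/15 -33:19/17 -32:18/18 -31:19/18 -30:19/17 -29:17/16 -28:18/16 -27:18/18 -26:19/16 -25:19/18 -24:18/18 -23:19/15 -22:18/17 -21:17/19 -20:18/18 -19:16/18 -18:17/17 -17:22/14 -16:33/17 -15:35/19 -14:36/18 -13:37/16 -12:41/19 -11:42/19 -10:44/18 -9:46/20 -8:46/17 -7:48/19 -6:49/20 -5:51/18 -4:53/19 -3:53/19 -2:54/21 -1:59/18 0:62/19 1:64/19 2:66/18 3:56/20 4:26/19 5:22/20 6:22/19 7:22/18 8:24/19 9:20/18 10:23/18 11:22/18 12:23/19 13:24/21 14:23/19 15:25/20 16:24/20 17:24/21 18:24/19 19:25/20 20:26/21 21:27/20 22:27/21 23:27/24 24:29/22 25:28/24 26:27/24 27:28/23 28:24/25 29:24/24 30:24/23 31:24/26 32:26/25 33:26/26 34:25/31 35:25/32 
top
level [ 0.491  -0.2764] size [0.029  0.1804] yaw 4.08
-35:110/103 -34:96/92 -33:84/84 -32:81/84 -31:85/91 -30:92/99 -29:97/104 -28:101/108 -27:104/110 -26:104/109 -25:105/109 -24:104/108 -23:104/108 -22:104/108 -21:104/108 -20:104/108 -19:104/109 -18:104/108 -17:104/108 -16:102/106 -15:98/103 -14:95/100 -13:92/98 -12:90/97 -11:94/98 -10:102/102 -9:114/107 -8:128/111 -7:137/113 -6:147/116 -5:153/118 -4:156/119 -3:160/120 -2:161/120 -1:161/120 0:161/119 1:158/118 2:152/117 3:146/115 4:134/112 5:125/109 6:112/104 7:102/100 8:96/96 9:90/94 10:89/95 11:90/98 12:95/102 13:100/106 14:103/108 15:104/108 16:104/109 17:104/109 18:104/110 19:104/110 20:104/111 21:104/111 22:104/110 23:104/107 24:104/104 25:104/98 26:102/90 27:101/82 28:95/72 29:87/65 30:81/62 31:78/65 32:79/73 33:87/87 34:98/98 35:108/110
```

>>> step_arm --pt "0 0 0 0 0 0 60" --pt "0 0 0 0 0 0 60" --pt "0 0 0 0 0 0 60" --pt "-30 0 0 0 0 0 60" --pt "-80 0 0 0 0 0 60" --pt "-90 0 0 0 0 0 255" --pt "-90 0 0 0 0 0 255" --pt "-90 0 0 0 0 0 255"

```text
time_s: 17.08
eef_pos: [0.5315, -0.1485, 0.1727]
eef_rot: [0.512, 0.487, 0.514, -0.487]
wrist_force: [0.2, 0.1, -0.5]
opening: 0.124
```

```bash
python3 - <<'E'
from h import *
c=cam("top"); p,d=ctrl.camera("top")
s,t,I=bubble(c,p,d); prof(s,I)
c=cam("wrist"); p,d=ctrl.camera("wrist"); np.savez("w10.npz",p=p,d=d,T=c[2]); rims(cloud(c,d))
print(pose()[0])
to([.494,-.325,.17],3); to([.494,-.325,.1],3)
E
```

```text
level [ 0.4908 -0.277 ] size [0.0293 0.1791] yaw 3.9
-35:111/110 -34:99/99 -33:87/87 -32:80/82 -31:81/85 -30:88/92 -29:94/99 -28:99/104 -27:103/108 -26:104/108 -25:104/107 -24:105/107 -23:105/107 -22:105/106 -21:105/105 -20:104/105 -19:104/106 -18:104/106 -17:103/106 -16:103/106 -15:100/104 -14:97/100 -13:94/98 -12:90/96 -11:90/97 -10:96/100 -9:105/103 -8:118/108 -7:129/112 -6:138/115 -5:148/118 -4:153/118 -3:158/120 -2:161/120 -1:161/120 0:161/120 1:161/120 2:157/119 3:152/118 4:144/115 5:133/111 6:123/107 7:111/102 8:102/97 9:94/94 10:91/93 11:91/95 12:94/99 13:98/103 14:102/107 15:104/108 16:105/109 17:105/110 18:105/110 19:105/111 20:105/112 21:105/112 22:105/111 23:105/109 24:105/106 25:106/103 26:105/96 27:104/90 28:101/83 29:94/73 30:86/67 31:80/63 32:77/64 33:80/72 34:90/85 35:102/99 
w1 0
w0 rim z 0.0473 tilt deg [-22.3   1.1] centre [ 0.5601 -0.2818] 39
fix rim z 0.0558 tilt deg [3.8 3.1] centre [ 0.5663 -0.2187] 125
[ 0.53147453 -0.14852925  0.17265245]
shift [  2.5 -46.6 174.3] rot [-0.  -0.1  0.2]
shift [ 72.5 -46.4 174.4] rot [-0.  -0.1  0.2]
```

```bash
python3 -c "
from h import *
to([.487,-.217,.13],3.5); to([.487,-.217,.087],3.5)"
```

```text
shift [ 42.7 -47.9  66.1] rot [-0.5 -0.1  0.2]
shift [ 85.7 -47.7  66.2] rot [-0.5 -0.1  0.2]
```

>>> step_arm --pt "0 -24 33 0 0 0 255" --pt "0 -48 66 0 0 0 255" --pt "20 -48 66 0 0 0 255" --pt "50 -48 66 0 0 0 255" --pt "75 -48 66 0 0 0 255" --pt "84 -48 66 0 0 0 255" --pt "84 -48 66 0 0 0 255" --pt "84 -48 66 0 0 0 255"

```text
time_s: 18.18
eef_pos: [0.4885, -0.2178, 0.0913]
eef_rot: [0.513, 0.487, 0.512, -0.487]
wrist_force: [-0.2, -0.1, -0.2]
opening: -0.003
```

>>> step_arm --pt "4 0 0 0 0 0 255" --pt "7 0 0 0 0 0 255" --pt "9 0 0 0 0 0 255" --pt "10 0 0 0 0 0 255" --pt "11 0 0 0 0 0 255" --pt "11 0 0 0 0 0 255"

```text
time_s: 18.92
eef_pos: [0.4879, -0.2175, 0.0795]
eef_rot: [0.513, 0.487, 0.513, -0.487]
wrist_force: [-1.0, 0.9, 1.8]
opening: 0.0
```

Contact is starting, so I press gradually.

>>> step_arm --pt "1 0 0 0 0 0 255" --pt "2 0 0 0 0 0 255" --pt "2 0 0 0 0 0 255" --pt "2 0 0 0 0 0 255"

```text
time_s: 19.42
eef_pos: [0.488, -0.2174, 0.078]
eef_rot: [0.513, 0.487, 0.513, -0.487]
wrist_force: [-1.8, 1.6, 7.3]
opening: -0.0
```

>>> step_arm --pt "1 0 0 0 0 0 255" --pt "1 0 0 0 0 0 255" --pt "1 0 0 0 0 0 255" --pt "1 0 0 0 0 0 255" --pt "1 0 0 0 0 0 255"

```text
time_s: 20.05
eef_pos: [0.488, -0.2174, 0.0773]
eef_rot: [0.513, 0.487, 0.513, -0.487]
wrist_force: [-3.4, 2.9, 9.7]
opening: -0.001
```

```bash
python3 - <<'E'
from h import *
c=cam("top"); p,d=ctrl.camera("top")
o=ctrl.get_obs(); print(o["time_s"],o["eef_pos"],o["wrist_force"])
s,t,I=bubble(c,p,d); prof(s,I)
pp,dd=ctrl.camera("side"); o=ctrl.get_obs(); print(o["wrist_force"])
a=cv2.resize(p[130:255,112:260,::-1],None,fx=3.2,fy=3.2,interpolation=cv2.INTER_CUBIC)
b=cv2.resize(pp[120:245,200:310,::-1],(310,400),interpolation=cv2.INTER_CUBIC)
e=cv2.resize(I[...,::-1],(784,190),interpolation=cv2.INTER_CUBIC)
q=np.zeros((600,790,3),np.uint8); q[:400,:474]=a[:400,:474]; q[:400,478:788]=b; q[405:595,:784]=e; cv2.imwrite("pics/f.png",q)
E
```

```text
20.1 [ 0.48803947 -0.21742657  0.07730652] [-4.14659222  2.8135914  10.10675159]
level [ 0.4923 -0.2901] size [0.0293 0.1532] yaw 3.7
-35:126/127 -34:126/127 -33:126/127 -32:126/126 -31:126/126 -30:126/126 -29:126/126 -28:127/126 -27:127/127 -26:126/126 -25:127/127 -24:125/124 -23:120/119 -22:116/113 -21:106/103 -20:95/92 -19:88/85 -18:89/88 -17:95/95 -16:100/101 -15:103/106 -14:104/110 -13:104/110 -12:103/110 -11:104/110 -10:104/110 -9:104/111 -8:104/112 -7:104/112 -6:104/112 -5:104/111 -4:104/110 -3:103/108 -2:101/105 -1:97/102 0:94/101 1:93/102 2:95/104 3:103/107 4:114/110 5:127/113 6:139/116 7:146/117 8:154/118 9:157/118 10:158/119 11:159/119 12:158/118 13:156/118 14:153/117 15:146/116 16:139/115 17:130/113 18:120/112 19:112/110 20:103/107 21:97/104 22:92/102 23:90/102 24:90/103 25:92/105 26:97/108 27:101/111 28:103/112 29:104/114 30:105/115 31:104/116 32:104/116 33:104/116 34:104/115 35:104/114 
[-3.18092206  2.44306607 10.27234854]
```

View pics/f.png

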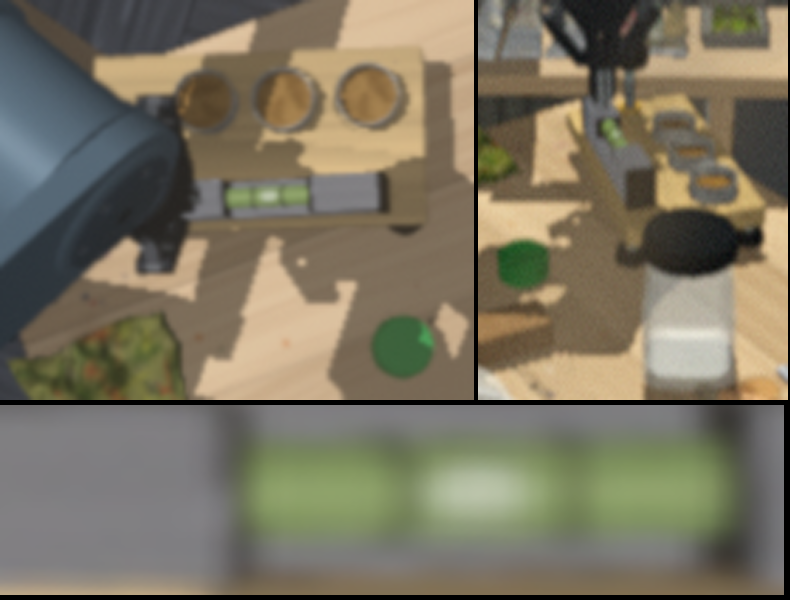

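>>> step_arm --pt "0 -0.2 -0.2 0 0 0 255" --pt "0 -0.2 -0.2 0 0 0 255" --pt "0 -0.2 -0.2 0 0 0 255" --pt "0 -0.2 -0.2 0 0 0 255" --pt "0 -0.2 -0.2 0 0 0 255" --pt "0 -0.2 -0.2 0 0 0 255"

```text
time_s: 20.9
eef_pos: [0.488, -0.2174, 0.0774]
eef_rot: [0.513, 0.487, 0.513, -0.487]
wrist_force: [-2.0, 1.5, 9.6]
opening: -0.001
```

```bash
python3 - <<'E'
from h import *
for k in range(3):
    c=cam("top"); p,d=ctrl.camera("top"); print(np.round(ctrl.get_obs()["wrist_force"],1))
s,t,I=bubble(c,p,d); a=I[24:34].astype(float).min(2).mean(0)
b=s[a>128]*1000; b=b[(b>-5)&(b<25)]; print("bubble",b.min(),b.max()); w=(s>-.004)&(s<.006); w2=(s>.019)&(s<.028); print("lines",s[w][a[w].argmin()]*1e3,s[w2][a[w2].argmin()]*1e3)
E
```

```text
[-3.1  1.9  9.5]
[-2.8  1.9  9.1]
[-3.2  2.4  8.7]
level [ 0.4923 -0.29  ] size [0.0292 0.153 ] yaw 3.73
bubble 5.000000000000046 17.000000000000057
lines 1.0000000000000426 23.00000000000006
```

>>> step_arm --pt "0.2 -0.1 -0.1 0 0 0 255" --pt "0.2 -0.1 -0.1 0 0 0 255" --pt "0.2 -0.1 -0.1 0 0 0 255" --pt "0.2 -0.1 -0.1 0 0 0 255"

```text
time_s: 21.55
eef_pos: [0.488, -0.2174, 0.0773]
eef_rot: [0.513, 0.487, 0.512, -0.487]
wrist_force: [-3.4, 2.2, 9.3]
opening: -0.0
```

```bash
python3 -c "
from h import *
for k in range(3): ctrl.camera('top'); print(np.round(ctrl.get_obs()['wrist_force'],1))
print(ctrl.hand_in())"
```

```text
[-3.4  1.9  9.7]
[-3.1  2.   9.5]
[-3.3  1.8  9.6]
the job is handed in; nothing more can be done
None
```

I set both clear tins in the two empty wells, turned the screw until the bubble stood between its lines, and handed the job in at about 22 s. The arm is still pressing on the screw-side end of the level.

- **Tins:** both rims read flat (tilt under 1°) and at the same height as the fixed tin's rim.
- **Bubble:** it started about 10 mm off, and I turned the screw about 45° clockwise. It read −0.3 mm with the screw released and about −1 mm while pressing (limit ±3 mm). After that reading I pressed only about 0.2 mm further.
- **Push:** the last readings were 9.5–9.7 N downward. About 3–4 N of sideways load also remained; two small corrections did not fully remove it. The arm's position did not change.
- **Level, jar and block:** the level shows no measurable shift. I never moved near the square jar or the cork block, but did not measure their positions again.
- **Disagreement between views:** the wrist camera gave positions about 2 mm apart from different orientations. For the tins I went by the tin and well seen in the same picture, and by contact force.

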